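# Portion one dough ball

### The arm

A 7-joint arm with a two-finger parallel gripper is mounted at the origin on the work surface. World frame = base frame: x ahead of the robot, y to its left, z up, the work surface at z = 0. Lengths are in m, angles in rad, forces in N, time in s.
With the tool pointing down it reaches from about 0.4 to 0.85 m from the base axis. Payload 10.4 kg.
Tool frame: the origin (TCP) lies on the centre line of the jaws, within the pads' length; the fingertips stand 22 mm ahead of it and the grasp point (between the pads) lies 3 mm ahead of it; z points along the fingers, y is the line along which they close (so a half turn about z gives the same grasp; the last joint's range is limited). The gripper opens to 87 mm and grips with 3 to 60 N. Pads are 19 mm wide; open, the fingers measure 117 mm over their backs; the gripper's body (75 mm by 190 mm) begins 51 mm behind the grasp point.
Start: joints at [1.163, 0.332, -0.065, 1.46, 0.022, 1.35, -0.088], TCP at [0.235, -0.579, 0.245] pointing down, gripper open.
Joint ranges: [-2.6, 2.6], [-0.5, 2.12], [-1.47, 1.34], [0.16, 2.42], [-1.27, 4.41], [0.06, 2.06], [-2.6, 2.6]. Speed limits (rad/s): [2.22, 2.22, 2.79, 2.79, 3.14, 3.14, 3.14].

### API

Orientations are given as [roll, pitch, yaw] about the fixed x, y, z axes, in that order (R = Rz(yaw) Ry(pitch) Rx(roll)).
In Python, from cell import env gives the robot as it stands.
- The arm moves only by the tool jog_arm, never from a script. Its argument "rows" is a list of rows, each a list of 3 entries, a list of its own where there are three numbers: the shift along the world's x, y, z in mm, then the turn about the world's z in degrees, then the finger opening in mm, from 0 to 87. In form: [[[x, y, z], twist, gripper], ...]. A call has 1 to 10 rows; each row is the pose to reach, as a shift and turn from the pose commanded when the call began; what a row does not reach only later rows make up. A row lasts 1/12 s, in which the tool goes at most 41.7 mm and 7.16 degrees, less where a joint would pass 70% of its speed; a pose out of reach is approached as far as the arm can. A call with a gripper value outside its range is refused whole. The fingers move at their own pace and stop on an object; "grip_force" is the grip in N (left out, the last holds). Time passes only in rows, so rows that repeat a pose let the fingers close. It gives the time, the measured TCP pose, the force, the opening and the grip force at its end, in the units of the state.
- env.get_obs(): the state, without advancing time (a new reading comes with each control period).
- env.camera(name): name is "scene" or "top" or "wrist"; returns a dict with "image" (384x512x3 uint8, blue, green, red), "camera_matrix" (3x3 intrinsics, pixels), "rvec" (rotation vector, rad) and "tvec" (3), from world to camera coordinates, as OpenCV has them; the wrist camera has in their place "tool_from_camera" (4x4, takes a point from camera to tool coordinates, whose origin is the TCP and whose axes are the flange's). Camera axes: x right, y down, z forward; pixel columns grow to the right and rows downward; lengths in m; the calibration is good to about 2 mm. A picture is of the moment at which its call begins: read the wrist's pose just before it. There is no depth.
- env.close_job(): hands the job in; it is judged then, once.
The state is a dict: "time_s": time; "q": joint angles; "dq": joint speeds; "joint_efforts": joint torques, N m; "tool_pos": TCP position; "tcp_rot": TCP orientation; "force": force on the tool from outside, world axes, zero at the start; "moment": the same for the moment, N m; "width": finger opening in m; "finger_force": force on a finger pad.
Only numpy, scipy, OpenCV 4.12 (cv2) and the standard library are available. Lean on these libraries where they do the work, as an engineer would, in place of code of your own. Each camera call takes 0.05 s, during which the arm holds its last target. There are 200 camera calls.

### The job

Put exactly one dough ball into the cup on the dispenser's blue carriage: slide the carriage by its black post all the way to its stop under the dispenser, then pull the red knob fully out so that a ball drops into the cup, and push the knob fully home again. Leave the carriage at its stop with the cup standing upright in its nest, and do not disturb the other things on the bench.

Things in the scene. Friction and masses are not known exactly. Their poses are not given: they have to be found in the camera images.
- dispenser: Dough-ball dispenser, fixed. Origin on the bench below the drop hole, z up. Red knob on its -x side, pulled along -x; blue carriage slides under the hole along y, from +y. Base plate x -68 to 132, y -55 to 245, 10 mm thick. Slide guides over the hole x -75 to 125, y -31 to 31, top z 119 (small bridge and pin near the front: 140), on a front leg (x -66 to -58) and rear column (x 59 to 121).
- magazine_top (a point): Centre of the mouth of the clear square magazine tower over the guides: dispenser x 50, y 0, z 201 mm; with its mast it fills x 24 to 89, y -26 to 26 mm. The knob's slide has a pocket for one ball: pulled out, the pocket comes over the hole, drops its ball straight down and shuts off the magazine; pushed home, it takes the next ball.
- knob (a joint): Slide of the red knob, m: 0 = fully home, 0.050 = fully out (end stops). It moves along the dispenser's -x as it grows. A spring detent at each end: about 7 N breaks it away, between the ends it slides with 1.5 to 2 N, and over the last 5 mm it is drawn in to the end. Starts home.
- knob_grip (a point): Centre of the red knob, a cylinder 32 mm in diameter and 26 mm long lying along the dispenser's x, at z 102.5 mm; at home it lies at dispenser x -107, y 0 mm; behind it a 10 mm rod leads back to the guides, whose ends are 19 mm behind the knob. It moves with the knob; open space above and at both sides.
- carriage (a joint): Distance of the blue carriage from its end stop, m: 0 = against the stop, cup straight under the drop hole; grows along the dispenser's +y up to 0.12. Drags with about 1.5 N of friction and stays where it is left. Starts at 0.085.
- post_top (a point): Centre of the top of the carriage's upright black post: 20 mm in diameter, top at z 100 mm, standing free from z 21 mm up; 78 mm from the cup's centre towards the dispenser's +y. Moves with the carriage.
- nest (a point): Centre of the carriage's square nest, on its floor (z 21 mm), where the cup stands; its rim is 8 mm high and 52 mm wide inside. Moves with the carriage.
- cup: Loose cream-yellow portion cup standing in the nest, 48 mm across its foot, 62 at its rim, 42 high, wall 2.5 mm, floor 4 mm thick; origin under its centre, z up. Its rim passes 5 mm below the chute under the drop hole.
- ball1_center (a point): Centre of the lowest dough ball (cream, frozen hard, 32 mm diameter, 20 g); at the start in the slide's pocket
- ball2_center (a point): Centre of the second ball, at the start in the magazine right above the first; same size
- ball3_center (a point): Centre of the third ball, at the start in the magazine above the second; same size
- spare_cup: Bystander: a second, empty portion cup like the first, standing on the bench beside the dispenser; origin under its centre
- glass_bowl: Bystander: glass bowl, 140 mm across, 55 high; origin under its centre
- flour_jar: Bystander: closed jar with red cap, 84 mm across, 130 high; origin under its centre
- rolling_pin: Bystander: wooden rolling pin, 40 mm thick, about 280 long, lying along its x; origin under its centre
- spatula: Bystander: spatula lying along its x
- jug: Bystander: clear handled jug, 100 mm across, 120 high; origin under its centre
- scraper: Bystander: flat steel bench scraper, 100 x 75 x 12 mm; origin under its centre

How it is judged:
On the way, in this order (a step that is already met when the one before it is completed fails the run):
1. the carriage is against its stop (within 6 mm), the cup in its nest, the knob still home (value of joint carriage below 0.006 m and horizontal distance between cup and nest below 0.008 m and value of joint knob below 0.01 m), for 0.1 s.
2. the knob is fully out (within 5 mm), the carriage at its stop (value of joint knob above 0.045 m and value of joint carriage below 0.01 m), for 0.1 s.
At the end, for the whole second after the job is handed in: The knob is fully home (within 4 mm), the carriage at its stop (within 6 mm), the first ball lies on the floor of the cup, the cup stands upright in the nest (within 8 mm, tilt under 0.12 rad) and at rest, the other two balls are still in the dispenser (value of joint knob below 0.004 m and value of joint carriage below 0.006 m and z of ball1_center in the frame of cup between 0.01 and 0.03 m and horizontal distance between ball1_center and cup below 0.015 m and horizontal distance between cup and nest below 0.008 m and angle between cup's own z axis and vertical below 0.12 rad and height (world z) of cup below 0.027 m and linear speed of cup below 0.03 m/s and height (world z) of each of ball2_center, ball3_center above 0.09 m and horizontal distance between each of ball2_center, ball3_center and dispenser below 0.07 m); the robot touches nothing.
It fails at once if a second ball leaves the dispenser (height (world z) of any of ball2_center, ball3_center below 0.08 m).
It fails at once if the cup is tipped over (angle between cup's own z axis and vertical above 0.6 rad).
It fails at once if another thing on the bench is pushed away (over 40 mm) (distance of any of spare_cup, glass_bowl, flour_jar, rolling_pin, spatula, jug, scraper from where it was at the start of the episode above 0.04 m).
It also fails if it takes over 56 s, if anything falls off the work surface, if the arm or the gripper's body presses on something with over 40 N, if the wrist force passes 120 N, or if a joint passes its speed limit or range.

## Working session

There is one attempt and no reset: what is moved stays moved. The work goes in short steps, Python scripts to look and compute and a tool call to move; the robot and the scene stay as the last step left them, time stands still between calls to the robot, and variables do not carry over. Pictures are saved under pics/ and viewed, at most 10 in all, crops included, and the job is handed in when it is done.

Besides the shell and the picture viewer there is one more tool, called after "Emit:" by a JSON object that holds its "name" and its "arguments". jog_arm: Moves the arm, as the interface text tells. Its arguments: {"type":"object","properties":{"rows":{"type":"array","items":{"type":"array"}},"grip_force":{"type":"number"}},"required":["rows"]}

```bash
mkdir -p pics; python3 - <<'E'
from cell import env
import cv2,json,numpy as np
o=env.get_obs();print(o['time_s'],o['tool_pos'],o['tcp_rot'],o['width'])
for n in('top','scene'):
    c=env.camera(n);cv2.imwrite(f'pics/{n}0.png',c['image'])
    print(n,c['camera_matrix'],c['rvec'],c['tvec'])
    np.savez(f'{n}.npz',K=c['camera_matrix'],r=c['rvec'],t=c['tvec'])
E
```

```text
0.0 [ 0.23447226 -0.57896651  0.2437739 ] [-3.14018326e+00  7.67914659e-05  3.84828224e-01] 0.08718013473581634
top [[417.30434736   0.         258.41799744]
 [  0.         417.30434736 202.85632273]
 [  0.           0.           1.        ]] [ 2.15140505 -2.10323755  0.16148989] [0.00458257 0.5553146  1.22492639]
scene [[459.05967993   0.         258.09664194]
 [  0.         459.05967993 187.19782712]
 [  0.           0.           1.        ]] [ 1.894063    1.51185883 -0.63095719] [-0.14718974 -0.27274368  1.76499481]
```

View pics/top0.png

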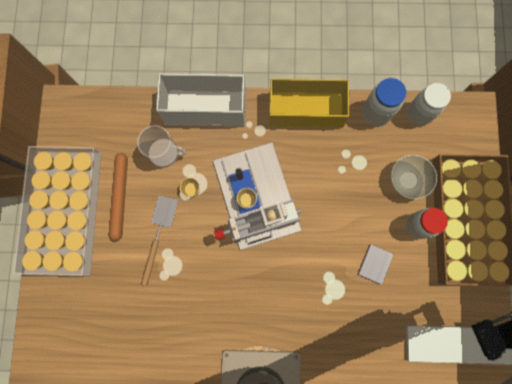

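View pics/scene0.png

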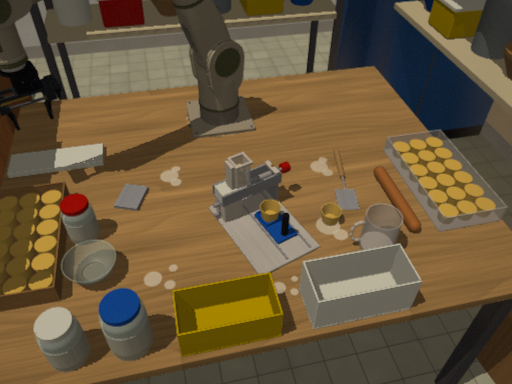

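The top view shows the dispenser near (258,195), the knob at about (220,234) and the post at about (239,174). I'll enlarge it to read these off more closely.

```bash
python3 - <<'E'
import cv2
i=cv2.imread('pics/top0.png')[135:255,195:315]
cv2.imwrite('pics/crop0.png',cv2.resize(i,(600,600),interpolation=cv2.INTER_CUBIC))
i=cv2.imread('pics/scene0.png')[145:275,200:330]
cv2.imwrite('pics/crop1.png',cv2.resize(i,(600,600),interpolation=cv2.INTER_CUBIC))
E
```

```text
(no output)
```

View pics/crop0.png

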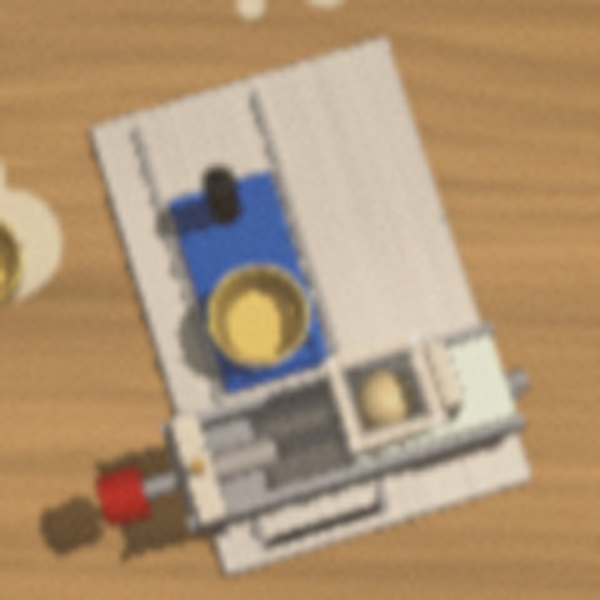

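View pics/crop1.png

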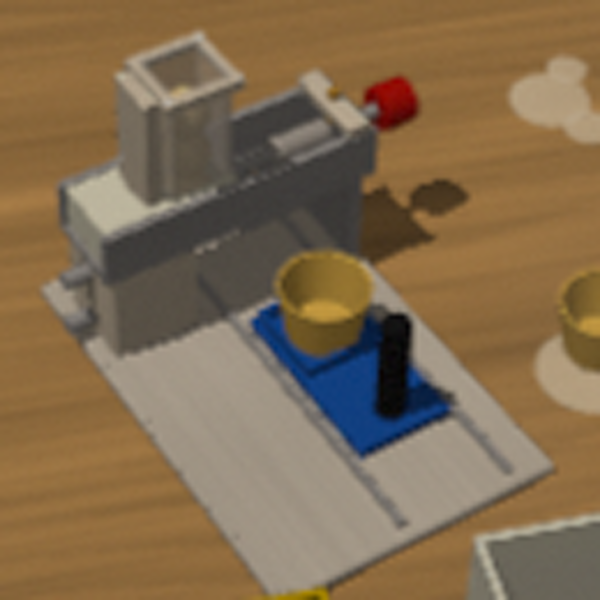

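```bash
cat > h.py <<'E'
import numpy as np,cv2
from scipy.optimize import least_squares
def cam(n): d=np.load(n+'.npz'); return d['K'],d['r'],d['t']
def proj(n,P):
    K,r,t=cam(n); return cv2.projectPoints(np.array(P,float).reshape(-1,3),r,t,K,None)[0].reshape(-1,2)
def d2w(p,P):
    P=np.array(P,float)/1000; c,s=np.cos(p[2]),np.sin(p[2])
    return np.c_[p[0]+c*P[:,0]-s*P[:,1],p[1]+s*P[:,0]+c*P[:,1],P[:,2]]
E
python3 - <<'E'
from h import *
D=[[-68,245,10],[132,245,10],[132,-55,10],[-68,-55,10],[-107,0,102.5],[0,163,100],[50,0,201]]
U=(np.array([[93,130],[388,38],[530,477],[225,573],[123,497],[217,178],[387,402]])+.5)/5-.5+[195,135]
D2=[[-68,245,10],[132,-55,10],[-107,0,102.5],[0,163,100],[50,0,201]]
s=600/130
U2=(np.array([[552,467],[42,287],[391,102],[397,320],[186,68]])+.5)/s-.5+[200,145]
f=lambda p:np.r_[(proj('top',d2w(p,D))-U),(proj('scene',d2w(p,D2))-U2)].ravel()
r=least_squares(f,[.5,0,-1.3],loss='soft_l1')
print(r.x,np.degrees(r.x[2]));print(r.fun.reshape(-1,2).round(1))
p=r.x;np.save('p.npy',p)
print(d2w(p,[[-107,0,102.5],[-157,0,102.5],[0,163,100],[0,78,100],[0,0,0]]).round(4))
print('dx',d2w(p,[[1000,0,0]])[0]-d2w(p,[[0,0,0]])[0])
E
```

```text
[ 0.48613252  0.02544966 -1.24757657] -71.48087217117232
[[-0.7 -0.6]
 [ 0.  -0.2]
 [ 0.7  0.9]
 [-0.1  0.9]
 [-0.   0.1]
 [ 0.6  0.7]
 [-0.1 -1.8]
 [ 0.9 -0.3]
 [-0.5 -0.7]
 [ 0.4  0.5]
 [ 0.1  0.6]
 [-0.2  0. ]]
[[0.4521 0.1269 0.1025]
 [0.4363 0.1743 0.1025]
 [0.6407 0.0772 0.1   ]
 [0.5601 0.0502 0.1   ]
 [0.4861 0.0254 0.    ]]
dx [ 0.31762123 -0.94821767  0.        ]
```

Both views fit to about 1 px: dispenser at (0.486, 0.025), yaw -71.5°. The post is at (0.641, 0.077) and the knob at (0.452, 0.127). I'll move high over the post first.

Emit:
{"name": "jog_arm", "arguments": {"rows": [[[0, 0, 60], 0, 87], [[20, 30, 60], -3.5, 87], [[40, 65, 60], -3.5, 87], [[60, 98, 60], -3.5, 87], [[80, 130, 60], -3.5, 87], [[100, 163, 60], -3.5, 87], [[120, 195, 60], -3.5, 87], [[140, 228, 60], -3.5, 87], [[160, 260, 60], -3.5, 87], [[180, 292, 60], -3.5, 87]], "grip_force": 10}}

```text
time_s: 0.93
tool_pos: [0.4151, -0.2855, 0.3044]
tcp_rot: [3.142, 0.0, 0.324]
force: [-0.1, -0.5, -0.4]
width: 0.0868
finger_force: 0.0
```

Emit:
{"name": "jog_arm", "arguments": {"rows": [[[20, 32, 0], 0, 87], [[40, 65, 0], 0, 87], [[60, 97, 0], 0, 87], [[80, 130, 0], 0, 87], [[100, 162, 0], 0, 87], [[120, 195, 0], 0, 87], [[140, 227, 0], 0, 87], [[160, 260, 0], 0, 87], [[180, 292, 0], 0, 87], [[200, 324, 0], 0, 87]]}}

```text
time_s: 1.77
tool_pos: [0.6152, 0.0382, 0.3042]
tcp_rot: [3.142, 0.0, 0.323]
force: [0.8, -0.5, 1.3]
width: 0.0867
finger_force: 0.0
```

Emit:
{"name": "jog_arm", "arguments": {"rows": [[[25, 39, 0], 0, 87], [[25, 39, -40], 0, 87], [[25, 39, -80], 0, 87], [[25, 39, -120], 0, 87], [[25, 39, -150], 0, 87], [[25, 39, -180], 0, 87], [[25, 39, -205], 0, 87], [[25, 39, -221], 0, 87], [[25, 39, -221], 0, 87], [[25, 39, -221], 0, 87]]}}

```text
time_s: 2.6
tool_pos: [0.6391, 0.0756, 0.083]
tcp_rot: [-3.141, 0.002, 0.324]
force: [-0.1, -0.2, 1.2]
width: 0.0872
finger_force: 0.0
```

Emit:
{"name": "jog_arm", "arguments": {"rows": [[[0, 0, 0], 0, 10], [[0, 0, 0], 0, 10], [[0, 0, 0], 0, 10], [[0, 0, 0], 0, 10], [[0, 0, 0], 0, 10], [[0, 0, 0], 0, 10], [[0, 0, 0], 0, 10], [[0, 0, 0], 0, 10], [[0, 0, 0], 0, 10], [[0, 0, 0], 0, 10]]}}

```text
time_s: 3.43
tool_pos: [0.6396, 0.0757, 0.0835]
tcp_rot: [3.142, 0.0, 0.324]
force: [-0.2, 0.7, -0.4]
width: 0.0282
finger_force: 0.0
```

Emit:
{"name": "jog_arm", "arguments": {"rows": [[[0, 0, 0], 0, 10], [[0, 0, 0], 0, 10], [[0, 0, 0], 0, 10], [[0, 0, 0], 0, 10], [[0, 0, 0], 0, 10], [[0, 0, 0], 0, 10]]}}

```text
time_s: 3.93
tool_pos: [0.6389, 0.078, 0.0835]
tcp_rot: [-3.139, 0.0, 0.326]
force: [-2.6, 5.6, 0.3]
width: 0.0196
finger_force: 10.0
```

Gripped at 19.6 mm, which matches the 20 mm post. Now I'll slide it 85 mm along (-0.948, -0.318).

Emit:
{"name": "jog_arm", "arguments": {"rows": [[[-3, 1, 0], 0, 10], [[-8, -1, 0], 0, 10], [[-15, -3, 0], 0, 10], [[-22, -6, 0], 0, 10], [[-29, -8, 0], 0, 10], [[-36, -10, 0], 0, 10], [[-43, -13, 0], 0, 10], [[-50, -15, 0], 0, 10], [[-57, -17, 0], 0, 10], [[-64, -20, 0], 0, 10]]}}

```text
time_s: 4.77
tool_pos: [0.5746, 0.056, 0.0835]
tcp_rot: [-3.141, 0.0, 0.324]
force: [-0.9, 7.7, -0.2]
width: 0.0199
finger_force: 10.0
```

Emit:
{"name": "jog_arm", "arguments": {"rows": [[[-4, -1, 0], 0, 10], [[-8, -3, 0], 0, 10], [[-12, -4, 0], 0, 10], [[-14, -5, 0], 0, 10], [[-16, -5, 0], 0, 10], [[-16, -5, 0], 0, 10], [[-16, -5, 0], 0, 10]]}}

```text
time_s: 5.35
tool_pos: [0.5585, 0.0507, 0.0835]
tcp_rot: [-3.141, 0.001, 0.324]
force: [-3.5, 5.2, 0.7]
width: 0.0194
finger_force: 10.0
```

Emit:
{"name": "jog_arm", "arguments": {"rows": [[[-1, 0, 0], 0, 10], [[-2, 0, 0], 0, 10], [[-3, 0, 0], 0, 10], [[-4, 0, 0], 0, 10], [[-4, 0, 0], 0, 10]]}}

```text
time_s: 5.77
tool_pos: [0.5574, 0.0504, 0.0839]
tcp_rot: [3.141, -0.005, 0.323]
force: [9.9, 4.1, -9.3]
width: 0.0196
finger_force: 10.0
```

The force jumped to about 11 N, so the carriage is against its stop. Release and rise.

Emit:
{"name": "jog_arm", "arguments": {"rows": [[[0, 0, 0], 0, 45], [[0, 0, 0], 0, 45], [[0, 0, 0], 0, 45], [[0, 0, 0], 0, 45], [[0, 0, 20], 0, 60], [[0, 0, 50], 0, 60], [[0, 0, 85], 0, 60], [[0, 0, 120], 0, 60], [[0, 0, 155], 0, 60], [[0, 0, 155], 0, 60]]}}

```text
time_s: 6.6
tool_pos: [0.5582, 0.0512, 0.2458]
tcp_rot: [3.138, -0.009, 0.323]
force: [0.5, 0.1, -0.4]
width: 0.0599
finger_force: 0.0
```

Emit:
{"name": "jog_arm", "arguments": {"rows": [[[-10, 10, 0], 7, 60], [[-20, 20, 0], 14, 60], [[-30, 30, 0], 21, 60], [[-45, 40, 0], 28, 60], [[-60, 50, 0], 35, 60], [[-70, 60, 0], 42, 60], [[-80, 75, 0], 49, 60], [[-90, 90, 0], 56, 60], [[-100, 110, 0], 63, 60], [[-114, 132, 0], 70, 60]]}}

```text
time_s: 7.43
tool_pos: [0.4415, 0.1824, 0.2384]
tcp_rot: [3.141, 0.001, 1.55]
force: [-0.4, 0.3, 0.5]
width: 0.0604
finger_force: 0.0
```

```bash
python3 - <<'E'
from cell import env
import cv2
o=env.get_obs();print(o['time_s'],o['tool_pos'],o['tcp_rot'],o['q'])
t=env.camera('top')['image'][135:255,195:315];s=env.camera('scene')['image'][135:255,200:320]
r=lambda i:cv2.resize(i,(400,400),interpolation=cv2.INTER_CUBIC)
cv2.imwrite('pics/a.png',cv2.hconcat([r(t),r(s)]))
E
```

```text
7.4333 [0.44153303 0.18244789 0.23842645] [3.14107139e+00 7.09192585e-04 1.54957981e+00] [ 0.34260474  0.0685239  -0.85004446  1.80764215  0.05449171  1.28899167
 -0.54265346]
```

View pics/a.png

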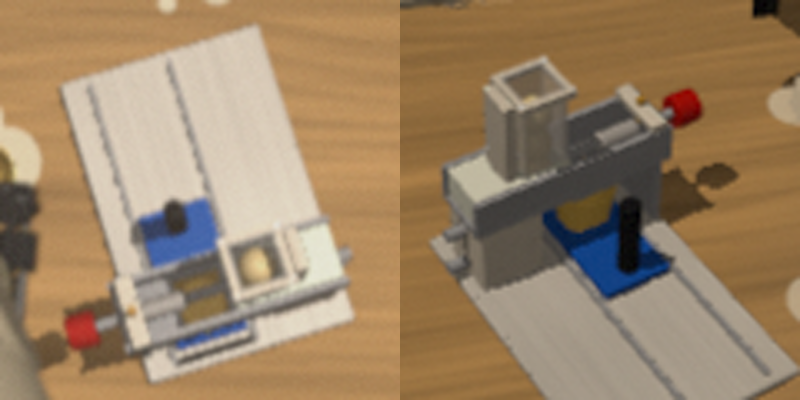

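The carriage sits under the guides with the cup inside and the knob still home (82,330 in the left crop). I'll check the carriage's travel from the post top at (175,208) in the left crop and (628,207) in the right.

```bash
python3 - <<'E'
from h import *
p=np.load('p.npy')
print('meas',(np.array([175,208])+.5)/3.333-.5+[195,135],(np.array([228,206])+.5)/3.333-.5+[200,135])
for c in(0,6,12):
    P=d2w(p,[[0,78+c,100]]);print(c,proj('top',P),proj('scene',P))
E
```

```text
meas [247.15526553 197.05625563] [268.05685569 196.45619562]
0 [[246.90789291 197.88081243]] [[268.95664495 195.87313712]]
6 [[246.31217195 195.95394081]] [[270.09408717 197.14518782]]
12 [[245.71740203 194.03014535]] [[271.237923   198.42438878]]
```

The carriage is at its stop. Next I'll align over the knob and descend.

Emit:
{"name": "jog_arm", "arguments": {"rows": [[[5, -20, 0], 7, 70], [[9, -40, 0], 14, 70], [[9.5, -52.5, 0], 19.7, 70], [[9.5, -52.5, 0], 19.7, 70], [[9.5, -52.5, -30], 19.7, 70], [[9.5, -52.5, -60], 19.7, 70], [[9.5, -52.5, -90], 19.7, 70], [[9.5, -52.5, -115], 19.7, 70], [[9.5, -52.5, -131], 19.7, 70], [[9.5, -52.5, -131], 19.7, 70]]}}

```text
time_s: 8.37
tool_pos: [0.4491, 0.1297, 0.1045]
tcp_rot: [-3.137, -0.001, 1.886]
force: [-0.6, -0.3, -0.2]
width: 0.0703
finger_force: 0.0
```

Emit:
{"name": "jog_arm", "arguments": {"rows": [[[0, 0, 0], 0, 20], [[0, 0, 0], 0, 20], [[0, 0, 0], 0, 20], [[0, 0, 0], 0, 20], [[0, 0, 0], 0, 20], [[0, 0, 0], 0, 20], [[0, 0, 0], 0, 20], [[0, 0, 0], 0, 20], [[0, 0, 0], 0, 20], [[0, 0, 0], 0, 20]], "grip_force": 30}}

```text
time_s: 9.2
tool_pos: [0.4509, 0.13, 0.1077]
tcp_rot: [-3.141, 0.0, 1.889]
force: [-2.9, -2.1, 6.2]
width: 0.0314
finger_force: 30.0
```

Gripped at 31.4 mm, which matches the 32 mm knob. Pull out 52 mm.

Emit:
{"name": "jog_arm", "arguments": {"rows": [[[-2, 6, 0], 0, 20], [[-4, 12, 0], 0, 20], [[-6, 18, 0], 0, 20], [[-8, 24, 0], 0, 20], [[-10, 30, 0], 0, 20], [[-12, 36, 0], 0, 20], [[-14, 42, 0], 0, 20], [[-15.5, 46, 0], 0, 20], [[-16.5, 49.5, 0], 0, 20], [[-16.5, 49.5, 0], 0, 20]]}}

```text
time_s: 10.03
tool_pos: [0.4348, 0.1776, 0.1077]
tcp_rot: [-3.14, 0.004, 1.888]
force: [-2.4, -10.2, 8.3]
width: 0.0311
finger_force: 30.0
```

Emit:
{"name": "jog_arm", "arguments": {"rows": [[[-0.7, 2, 0], 0, 20], [[-0.7, 2, 0], 0, 20], [[-0.7, 2, 0], 0, 20]]}}

```text
time_s: 10.28
tool_pos: [0.4348, 0.1777, 0.1076]
tcp_rot: [-3.14, 0.006, 1.886]
force: [-0.7, -16.9, 9.7]
width: 0.0312
finger_force: 30.0
```

The travel was 50.3 mm, and the force rose against the end stop. Quick look.

Emit:
{"name": "jog_arm", "arguments": {"rows": [[[0, 0, 0], 0, 20], [[0, 0, 0], 0, 20], [[0, 0, 0], 0, 20]]}}

```text
time_s: 10.53
tool_pos: [0.4348, 0.1777, 0.1076]
tcp_rot: [-3.14, 0.005, 1.886]
force: [-1.4, -16.5, 10.3]
width: 0.0312
finger_force: 30.0
```

```bash
python3 - <<'E'
from cell import env
import cv2
t=env.camera('top')['image'][135:255,195:315];s=env.camera('scene')['image'][135:255,200:320]
r=lambda i:cv2.resize(i,(400,400),interpolation=cv2.INTER_CUBIC)
cv2.imwrite('pics/b.png',cv2.hconcat([r(t),r(s)]))
E
```

```text
(no output)
```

View pics/b.png

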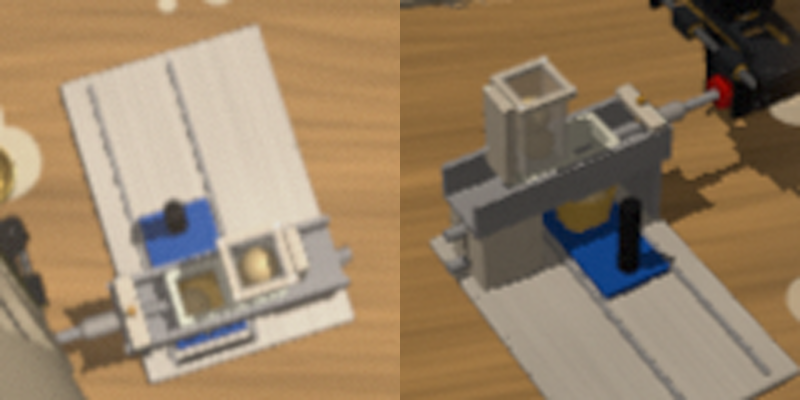

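The slide is fully out, its pocket is over the hole at (203,293), and a ball shows down in the cup. Push it home.

Emit:
{"name": "jog_arm", "arguments": {"rows": [[[2, -6, 0], 0, 20], [[4, -12, 0], 0, 20], [[6, -18, 0], 0, 20], [[8, -24, 0], 0, 20], [[10, -30, 0], 0, 20], [[12, -36, 0], 0, 20], [[14, -42, 0], 0, 20], [[16, -48, 0], 0, 20], [[17.2, -51.5, 0], 0, 20], [[18, -54, 0], 0, 20]]}}

```text
time_s: 11.47
tool_pos: [0.451, 0.1298, 0.1077]
tcp_rot: [-3.141, -0.003, 1.89]
force: [-10.8, 14.5, 5.3]
width: 0.0318
finger_force: 30.0
```

Emit:
{"name": "jog_arm", "arguments": {"rows": [[[0, 0, 0], 0, 20], [[0, 0, 0], 0, 20], [[0, 0, 0], 0, 20]]}}

```text
time_s: 11.72
tool_pos: [0.4509, 0.1299, 0.1077]
tcp_rot: [-3.141, -0.003, 1.891]
force: [-7.5, 7.7, 6.0]
width: 0.0316
finger_force: 30.0
```

It's back at the exact home pose, against the stop. Release, rise and back off.

Emit:
{"name": "jog_arm", "arguments": {"rows": [[[0, 0, 0], 0, 75], [[0, 0, 0], 0, 75], [[0, 0, 0], 0, 75], [[0, 0, 0], 0, 75], [[0, 0, 0], 0, 75], [[0, 0, 30], 0, 75], [[0, 0, 65], 0, 75], [[0, 0, 100], 0, 75], [[0, 0, 140], 0, 75], [[-10, 35, 150], 0, 75]]}}

```text
time_s: 12.55
tool_pos: [0.4458, 0.1579, 0.2628]
tcp_rot: [3.135, 0.003, 1.88]
force: [1.7, -0.1, -0.2]
width: 0.0744
finger_force: 0.0
```

Emit:
{"name": "jog_arm", "arguments": {"rows": [[[-10, 35, 10], 0, 75], [[-20, 60, 20], 0, 75], [[-20, 60, 20], 0, 75], [[-20, 60, 20], 0, 75]]}}

```text
time_s: 12.88
tool_pos: [0.4216, 0.224, 0.2781]
tcp_rot: [3.14, 0.0, 1.892]
force: [0.1, -1.2, -0.6]
width: 0.075
finger_force: 0.0
```

```bash
python3 - <<'E'
from cell import env
import cv2
o=env.get_obs();print(o['time_s'],o['tool_pos'],o['force'])
t=env.camera('top')['image'][135:255,195:315];s=env.camera('scene')['image'][135:255,200:320]
r=lambda i:cv2.resize(i,(400,400),interpolation=cv2.INTER_CUBIC)
cv2.imwrite('pics/c.png',cv2.hconcat([r(t),r(s)]))
E
```

```text
12.8833 [0.42156977 0.22403044 0.278099  ] [ 0.06047582 -1.1966828  -0.63920078]
```

View pics/c.png

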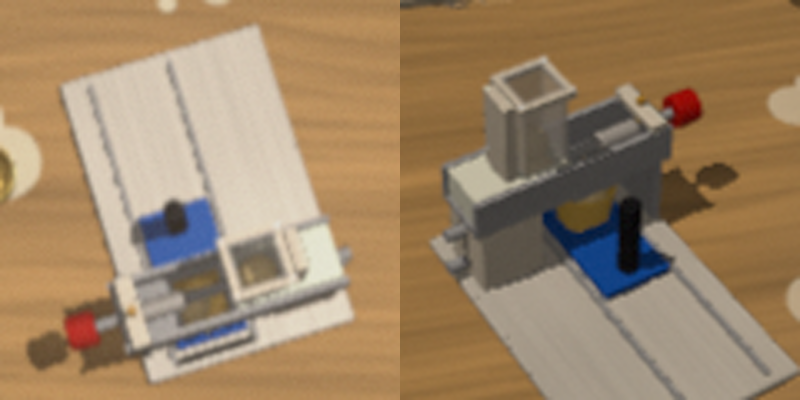

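The knob is home at (82,330), the ball stack in the magazine has dropped by one, the carriage is at its stop, and the arm is clear. Handing in.

```bash
python3 -c "
from cell import env
print(env.close_job())"
```

```text
the job is handed in; nothing more can be done
None
```

I handed the job in at about 13 s: the last pictures show the carriage at its stop with the cup under the hole, the knob fully home and the magazine stack one ball lower, but the hand-in returned no verdict, and I judged the ball in the cup only from the pictures.

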